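Index a welding turntable and engage its clutch

TASK

Set the welding turntable to its start mark: with the gripper as one finger, gently push the long spoke round until it points straight at the pointed index post, and only then push the clutch lever all the way over to its far stop, leaving the spoke still pointing at the post. Push only, grip nothing; do not touch the flange lying on the disc, and leave the loose things around it where they lie.

Things in the scene. Friction and masses are not known exactly. Their poses are not given: they have to be found in the camera images.
- turntable (a joint): angle of the round steel turntable on its upright axis, rad: 0 = the long spoke points to -x of turn_base, growing counter-clockwise seen from above, limits -2.8 to 2.8. Even stiff friction (about 2 N pushed at the long spoke's end part); it stays where it is left and does not coast.
- turn_base: fixed grey pedestal of the turntable, foot 150 mm across and 12 mm high; origin under the turntable's axis at bench height. The disc on it is 160 mm across, its top 69 mm above the bench. Three level spokes stick out of the disc, 120 degrees apart; outside the foot the space under them is open down to the bench.
- turn_axis (a point): point on the turntable's axis at spoke height (64 mm above the bench); its x axis points along the long spoke, z up
- spoke_tip (a point): centre of the ball on the end of the long spoke, 150 mm from the axis; its x axis points outward along the spoke, z up. The spokes are steel rods 14 mm thick, centre line 64 mm above the bench, each ending in a 24 mm ball; the two short ones end 104 mm from the axis.
- index_top (a point): top point of the index post: a fixed steel post 85 mm tall with a cone-pointed head 28 mm across, on a 60 mm round foot; it stands to the left or right of the turntable, 0.22 to 0.28 m from its axis, beyond the spokes' sweep
- index_post: the index post itself; origin at the centre of its foot, at bench height
- clutch_base: fixed grey housing of the clutch lever, 90 x 60 mm, 61 mm tall with its cheeks, on the other side of the turntable from the index post; origin under its centre at bench height. The lever swings in the housing's x-z plane about a pivot 46 mm above the bench.
- clutch (a joint): clutch lever angle, rad: at 0 (its stop, disengaged) it leans 0.45 rad from upright to -x of clutch_base; at 0.9 (far stop, engaged) it leans as much to +x. About 3 N at the ball moves it; it stays where it is left. It does not change how the turntable turns here.
- clutch_tip (a point): centre of the black 26 mm ball on the end of the clutch lever, a 12 mm round rod 90 mm long from pivot to ball centre
- flange: loose steel pipe flange, 0.6 kg, lying on the middle of the disc: plate 90 mm across 10 mm thick, stub 52 mm across, 50 mm tall in all; origin under its centre. Not to be touched.
- can: bystander: paint can, 66 mm across, 120 mm tall, standing; loose, to be left alone
- wrench: bystander: steel wrench lying flat; loose, to be left alone
- pliers: bystander: pliers with red grips, about 150 mm long, 14 mm high, lying flat; loose, to be left alone
- magnet: bystander: red block magnet 80 x 50 x 30 mm; loose, to be left alone
- hammer: bystander: hammer lying on the bench; loose, to be left alone
- brush: bystander: hand brush lying on the bench; loose, to be left alone
- pipe_ring: bystander: short steel pipe ring, 60 mm across, 35 mm tall; loose, to be left alone
Mind the look-alikes: they are no part of the job. Leave any orange or yellow look-alike of the clutch_base alone.

How it is judged:
By the outcome, as a careful person would: the job done as asked, in the order asked, and still so for the second after the job is handed in, with the robot touching nothing.
It also fails if it takes over 58 s, if anything falls off the work surface, if the arm or the gripper's body presses on something with over 40 N, if the wrist force passes 120 N, or if a joint passes its speed limit or range.

ROBOT

A 7-joint arm with a two-finger parallel gripper is mounted at the origin on the work surface. World frame = base frame: x ahead of the robot, y to its left, z up, the work surface at z = 0. Lengths are in m, angles in rad, forces in N, time in s.
With the tool pointing down it reaches from about 0.4 to 0.85 m from the base axis. Payload 4.5 kg.
Tool frame: the origin (TCP) lies between the finger pads; the fingertips stand r.tip_reach ahead of it and the grasp point (between the pads) lies 3 mm ahead of it (r.tip_reach is the distance from the TCP to the fingertips, in m); z points along the fingers, y is the line along which they close (so a half turn about z gives the same grasp; the last joint's range is limited). The gripper opens to 88 mm and grips with 3 to 60 N. Pads are 18 mm wide; open, the fingers measure 123 mm over their backs; the gripper's body (75 mm by 187 mm) begins 45 mm behind the grasp point.
Start: joints at [1.163, 0.689, -0.195, 1.565, 0.157, 0.902, -0.215], TCP at [0.267, -0.565, 0.261] pointing down, gripper open.
Joint ranges: [-3.01, 3.01], [-0.46, 2.08], [-1.47, 1.51], [0.13, 2.56], [-1, 4.14], [0.04, 2.09], [-2.66, 2.66]. Speed limits (rad/s): [2.57, 2.57, 3.14, 3.14, 3.14, 3.14, 3.14].

INTERFACE

Orientations are given as a unit quaternion [x, y, z, w].
In Python, from plant import r gives the robot as it stands.
- The arm moves only by the tool step_arm, never from a script. Its argument "motion" is a list of rows, each an object with "dp": the shift along the tool's x, y, z in mm, a list of three; "twist": the turn, a rotation vector about the tool's x, y, z in rad, a list of three; "hand": the opening, from -1 (shut) to 1 (fully open). In form: [{"dp": [dx, dy, dz], "twist": [rx, ry, rz], "hand": hand}, ...]. A call has 1 to 5 rows; each row is the pose to reach, as a shift and turn from the pose commanded when the call began, along the tool's axes at that moment; what a row does not reach only later rows make up. A row lasts 1/8 s, in which the tool goes at most 62.5 mm and 10.7 degrees, less where a joint would pass 70% of its speed; a pose out of reach is approached as far as the arm can. A call with a gripper value outside its range is refused whole. The fingers move at their own pace and stop on an object; "force" is the grip in N (left out, the last holds). Time passes only in rows, so rows that repeat a pose let the fingers close. It gives the time, the measured TCP pose, the force, the opening and the grip force at its end, in the units of the state.
- r.get_state(): the state, without advancing time (a new reading comes with each control period).
- r.snapshot(name): name is "scene" or "top" or "wrist"; returns a dict with "pixels" (420x560x3 uint8, red, green, blue), "depth" (420x560 float32, m along the optical axis (not along the pixel's ray), 0 where there is no reading), "fx", "fy", "cx", "cy" (pixels), "xyz" and "orientation" of the camera in the world; the wrist camera has in their place "mount" (4x4, takes a point from camera to tool coordinates, whose origin is the TCP and whose axes are the flange's). Camera axes: x right, y down, z forward; pixel columns grow to the right and rows downward; lengths in m; the calibration is good to about 2 mm. A picture is of the moment at which its call begins: read the wrist's pose just before it.
- r.finish_job(): hands the job in; it is judged then, once.
Trained networks look in the newest picture that a camera, given by its name, has taken for a name from the list of things; names that differ only in an ending like _2 or _b are one class to them, and where a whole thing is asked for, a point or a joint stands for the part that bears it (a point fixed in the world has none). Each returns a list of dicts, best first, with "score" (0 to 1); they miss things now and then, are a little off and sometimes report something else, mostly with a low value. They report only what shows in the picture. A call takes as long as a camera call. They do not tell look-alikes from the thing itself.
- r.search_frame(camera, thing): "at" ([x, y, z] in m, in the coordinates of the camera as it stood for that picture, good to about 4 mm: the middle of the surface that is visible of it).
The state is a dict: "clock": time; "q": joint angles; "qd": joint speeds; "joint_torque": joint torques, N m; "tool_pos": TCP position; "eef_rot": TCP orientation; "contact_force": force on the tool from outside, world axes, zero at the start; "moment": the same for the moment, N m; "opening": opening from 0.0 (shut) to 1.0 (fully open); "finger_force": force on a finger pad.
Only numpy, scipy, OpenCV 4.12 (cv2) and the standard library are available. Lean on these libraries where they do the work, as an engineer would, in place of code of your own. Each camera call takes 0.05 s, during which the arm holds its last target. There are 200 camera calls.

## Working session

There is one attempt and no reset: what is moved stays moved. The work goes in short steps, Python scripts to look and compute and a tool call to move; the robot and the scene stay as the last step left them, time stands still between calls to the robot, and variables do not carry over. Pictures are saved under pics/ and viewed, at most 10 in all, crops included, and the job is handed in when it is done.

Besides the shell and the picture viewer there is one more tool, called after "Emit:" by a JSON object that holds its "fn" and its "kwargs", one argument or row to a line. step_arm: Moves the arm, as the interface text tells. Its arguments: {"type":"object","properties":{"motion":{"type":"array"},"force":{"type":"number"}},"required":["motion"]}

```bash
mkdir -p pics; cat > h.py <<'E'
from plant import r
import numpy as np, cv2
from scipy.spatial.transform import Rotation as R
def snap(n,save=None):
    st=r.get_state(); s=r.snapshot(n)
    if n=="wrist":
        M=np.eye(4);M[:3,:3]=R.from_quat(st["eef_rot"]).as_matrix();M[:3,3]=st["tool_pos"];T=M@np.array(s["mount"])
    else:
        T=np.eye(4);o=np.array(s["orientation"]);T[:3,:3]=R.from_quat(o).as_matrix() if o.size==4 else o;T[:3,3]=s["xyz"]
    if save: cv2.imwrite(save,s["pixels"][:,:,::-1])
    return s,T
def w(T,p): return T[:3,:3]@np.array(p)+T[:3,3]
def proj(s,T,P):
    c=T[:3,:3].T@(np.array(P)-T[:3,3]); return s["fx"]*c[0]/c[2]+s["cx"],s["fy"]*c[1]/c[2]+s["cy"]
def cloud(s,T):
    d=s["depth"];v,u=np.indices(d.shape)
    P=np.stack([(u-s["cx"])/s["fx"]*d,(v-s["cy"])/s["fy"]*d,d],-1)@T[:3,:3].T+T[:3,3]
    P[d==0]=np.nan; return P
E
python3 - <<'E'
from h import *
print(r.tip_reach, r.get_state())
for c in("top","scene"):
    s,T=snap(c,f"pics/{c}0.png"); print(c,T[:3,3].round(3))
    for t in["turntable","turn_base","turn_axis","spoke_tip","index_top","index_post","clutch_base","clutch_tip","clutch","flange","can"]:
        for x in r.search_frame(c,t)[:3]:
            p=w(T,x["at"]);print(t,round(x["score"],2),p.round(3),np.round(proj(s,T,p)))
E
```

```text
0.022 {'clock': 0.0, 'q': array([ 1.16279476,  0.68998966, -0.19451379,  1.566303  ,  0.15732118,
        0.90249609, -0.21509976]), 'qd': array([-1.14065558e-03, -1.36423697e-03, -1.33220015e-03, -4.57093901e-04,
       -5.96131949e-05,  5.68233272e-04,  1.79149196e-04]), 'joint_torque': array([-9.73456226e-04, -5.27551746e+01, -1.26714092e+00, -1.53425717e+01,
       -5.26290166e-02,  6.67495566e-03,  1.77095890e-04]), 'tool_pos': array([ 0.26694015, -0.56449425,  0.25991738]), 'eef_rot': array([ 9.75689936e-01,  2.19153685e-01, -2.67458974e-04, -8.60593421e-04]), 'contact_force': array([-0.05976447,  0.59317959, -0.71126281]), 'moment': array([ 0.02005567, -0.02242041,  0.01164585]), 'finger_force': 0.0, 'opening': 1.0007234453453757}
top [0.466 0.01  1.329]
turntable 0.91 [0.574 0.052 0.068] [272. 201.]
turn_base 0.66 [0.573 0.056 0.066] [270. 201.]
turn_base 0.15 [ 0.549 -0.203  0.014] [355. 209.]
turn_axis 0.7 [0.746 0.059 0.006] [270. 148.]
turn_axis 0.56 [0.571 0.052 0.07 ] [272. 201.]
turn_axis 0.21 [ 0.707 -0.14   0.032] [334. 158.]
spoke_tip 0.77 [0.574 0.054 0.066] [271. 
[... 770 characters left out ...]
39.]
turn_axis 0.72 [0.592 0.035 0.071] [282. 235.]
spoke_tip 0.97 [0.594 0.037 0.068] [283. 236.]
index_top 0.89 [ 0.559 -0.208  0.012] [218. 294.]
index_post 0.61 [ 0.558 -0.212  0.009] [217. 296.]
index_post 0.23 [0.507 0.27  0.028] [306. 189.]
clutch_base 0.81 [0.346 0.423 0.029] [296. 148.]
clutch_base 0.72 [0.508 0.269 0.03 ] [306. 189.]
clutch_base 0.61 [0.32  0.264 0.031] [264. 166.]
clutch_tip 0.56 [0.32  0.443 0.106] [295. 126.]
clutch 0.45 [0.493 0.279 0.108] [305. 169.]
clutch 0.42 [0.319 0.441 0.107] [294. 126.]
clutch 0.41 [0.293 0.274 0.105] [259. 146.]
flange 0.85 [0.587 0.039 0.078] [281. 232.]
can 0.79 [0.717 0.206 0.089] [350. 218.]
can 0.74 [0.748 0.053 0.007] [326. 271.]
```

View pics/top0.png

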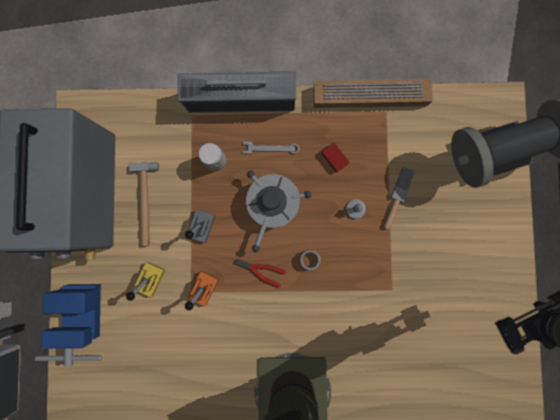

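View pics/scene0.png

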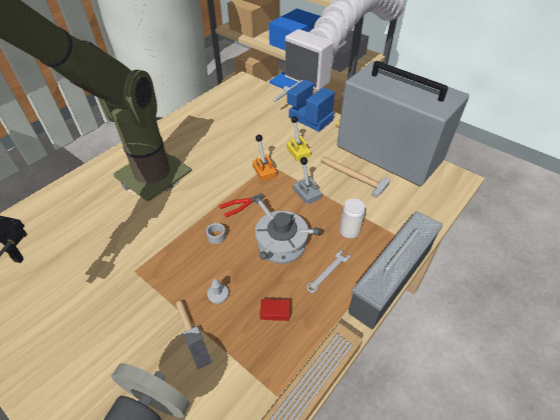

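Top view: the long spoke runs from the hub at (272,201) to a ball at (257,248). The index post is at (355,209).

Clutch candidates are grey (200,226), orange (202,290) and yellow (148,280). Grey fits the description because it is a grey housing opposite the post. Orange and yellow are look-alikes.

Next I'll take a close crop and make precise measurements.

```bash
python3 - <<'E'
from h import *
s,T=snap("top"); P=cloud(s,T)
cv2.imwrite("pics/crop.png",cv2.resize(s["pixels"][130:310,160:390,::-1],None,fx=3.4,fy=3.3,interpolation=cv2.INTER_CUBIC))
def reg(c0,c1,r0,r1,z0,z1):
    Q=P[r0:r1,c0:c1].reshape(-1,3);return Q[(Q[:,2]>z0)&(Q[:,2]<z1)]
f=reg(240,305,170,235,.11,.13); print("flange top",f.mean(0).round(4),len(f))
d=reg(230,310,165,262,.058,.0735)
from scipy.optimize import least_squares
rr=np.hypot(*(d[:,:2]-f.mean(0)[:2]).T)
dd=d[rr<.085][:,:2]; c,rad=cv2.minEnclosingCircle(dd.astype(np.float32)); print("disc",np.round(c,4),round(rad,4))
d2=reg(230,320,160,262,.05,.08); v=d2[:,:2]-np.array(c);rr=np.hypot(*v.T);a=np.degrees(np.arctan2(v[:,1],v[:,0]))
for lo in range(-180,180,5):
    m=(a>=lo)&(a<lo+5)&(rr>.088)&(rr<.18)
    if m.sum(): print(lo,m.sum(),rr[m].max().round(3),d2[m].mean(0).round(3))
for nm,b in dict(post=(340,375,195,222,.03,.1),grey=(180,218,205,245,.03,.16)).items():
    q=reg(*b);print(nm,q.mean(0).round(4),"top",q[q[:,2]>q[:,2].max()-.012].mean(0).round(4),q[:,2].max())
b=reg(180,218,205,248,.02,.065); print("base",cv2.minAreaRect((b[:,:2]*1000).astype(np.float32)))
q=reg(180,218,205,245,.115,.16);print("ball",q.mean(0),len(q))
q=reg(340,375,195,222,.004,.02);print("foot",cv2.minEnclosingCircle(q[:,:2].astype(np.float32)))
for n,b in dict(ring=(298,322,248,272,.02,.05),pliers=(230,290,255,290,.006,.03)).items():
    q=reg(*b);print(n,q.min(0).round(3),q.max(0).round(3))
E
```

```text
flange top [0.5731 0.0536 0.1187] 253
disc [0.5732 0.0542] 0.0846
-90 5 0.111 [ 0.581 -0.052  0.07 ]
-85 30 0.118 [ 0.587 -0.05   0.072]
-80 27 0.118 [ 0.595 -0.047  0.072]
-75 1 0.105 [ 0.601 -0.047  0.069]
30 14 0.108 [0.657 0.109 0.071]
35 25 0.113 [0.654 0.116 0.073]
40 14 0.111 [0.647 0.12  0.069]
155 47 0.157 [0.454 0.101 0.071]
160 80 0.159 [0.454 0.092 0.071]
post [ 0.5496 -0.2023  0.0651] top [ 0.5499 -0.2032  0.0736] 0.08086256928450908
grey [0.4992 0.2741 0.0628] top [0.4765 0.2843 0.1392] 0.14505941352792884
base ((503.6846923828125, 274.58868408203125), (60.88448715209961, 89.51070404052734), 70.87138366699219)
ball [0.47667075 0.28414232 0.13840193] 68
foot ((0.5538761615753174, -0.213091641664505), 0.06481608003377914)
ring [ 0.369 -0.088  0.022] [ 0.426 -0.03   0.044]
pliers [0.309 0.009 0.006] [0.412 0.185 0.021]
```

View pics/crop.png

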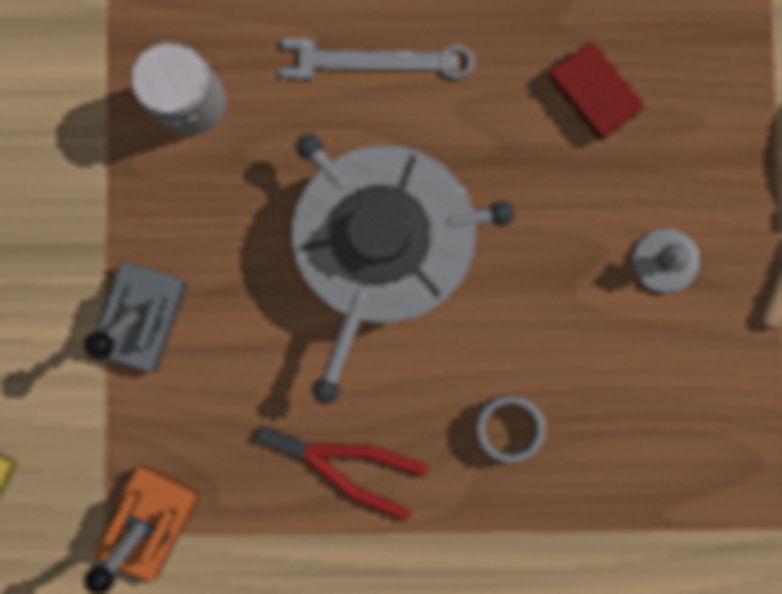

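The crop shows the grey housing at (143,318), with its black ball at (100,345) leaning away from the disc. Its long axis is at about -19° in the world frame, with +x towards (0.945,-0.327). The spoke points at about 161° and the post lies at about 265°, so I'll push counter-clockwise by about 104° from the +y side.

```bash
cat >> h.py <<'E'
def go(x,y,z,yaw):
    "tool shift (mm) and twist z to reach a pointing-down pose with tool x at yaw deg"
    st=r.get_state();A=R.from_quat(st["eef_rot"]);p=np.array(st["tool_pos"])
    B=R.from_euler('z',yaw,degrees=True)*R.from_euler('x',180,degrees=True)
    return (A.inv().apply(np.array([x,y,z])-p)*1000).round(1),(A.inv()*B).as_rotvec().round(3)
def arc(th,tang,rad,z,n=5,step=4.,c=(.5732,.0539)):
    "rows: finger on the CW side by tang (m) of spoke direction th(deg), sweeping n*step deg"
    for i in range(1,n+1):
        t=np.radians(th+i*step);e=np.array([np.cos(t),np.sin(t)]);k=np.array([e[1],-e[0]])
        q=np.array(c)+rad*e+tang*k; print(q.round(3),*go(q[0],q[1],z,th+i*step-180))
E
```

Emit:
{"fn": "step_arm", "kwargs": {
  "motion": [
    {"dp":[37,-42,0],"twist":[0,0,0.15],"hand":-1},
    {"dp":[74,-84,0],"twist":[0,0,0.3],"hand":-1},
    {"dp":[111,-126,0],"twist":[0,0,0.45],"hand":-1},
    {"dp":[148,-168,0],"twist":[0,0,0.6],"hand":-1},
    {"dp":[185,-210,0],"twist":[0,0,0.75],"hand":-1}
  ]
}}

```text
clock: 1.88
tool_pos: [0.3454, -0.2944, 0.261]
eef_rot: [0.988, -0.156, 0.001, 0.0]
contact_force: [0.2, 0.4, 0.6]
opening: 0.457
finger_force: 0.0
```

```bash
python3 -c "
from h import *
print(r.get_state()['tool_pos'],r.get_state()['q'].round(2),r.get_state()['opening']);print(go(.47,.137,.2,-19))"
```

```text
[ 0.34537642 -0.29444528  0.26097837] [ 0.57  0.47  0.05  2.07 -0.04  0.6  -1.24] 0.45672260299327877
(array([ -14.5, -448.9,   61. ]), array([-0.   , -0.001,  0.018]))
```

Emit:
{"fn": "step_arm", "kwargs": {
  "motion": [
    {"dp":[-2,-50,0],"twist":[0,0,0],"hand":-1},
    {"dp":[-4,-100,0],"twist":[0,0,0],"hand":-1},
    {"dp":[-6,-150,0],"twist":[0,0,0],"hand":-1},
    {"dp":[-8,-200,0],"twist":[0,0,0],"hand":-1},
    {"dp":[-10,-250,0],"twist":[0,0,0],"hand":-1}
  ]
}}

```text
clock: 2.5
tool_pos: [0.4117, -0.0532, 0.261]
eef_rot: [0.988, -0.153, 0.001, -0.0]
contact_force: [0.8, -0.1, -0.7]
opening: 0.004
finger_force: 0.0
```

Emit:
{"fn": "step_arm", "kwargs": {
  "motion": [
    {"dp":[-1,-50,0],"twist":[0,0,0],"hand":-1},
    {"dp":[-2,-100,0],"twist":[0,0,0],"hand":-1},
    {"dp":[-3,-150,0],"twist":[0,0,0],"hand":-1},
    {"dp":[-4,-198,0],"twist":[0,0,0],"hand":-1},
    {"dp":[-4,-198,0],"twist":[0,0,0],"hand":-1}
  ]
}}

```text
clock: 3.12
tool_pos: [0.4681, 0.1399, 0.2607]
eef_rot: [0.989, -0.15, 0.001, -0.001]
contact_force: [-1.4, -0.7, 0.2]
opening: 0.005
finger_force: 0.0
```

```bash
python3 - <<'E'
from h import *
s,T=snap("wrist","pics/w1.png")
st=r.get_state();print(st['tool_pos'],st['opening'],go(.47,.137,.07,-19))
P=cloud(s,T);z=P[...,2]
for t in["spoke_tip","flange","clutch_tip","turntable"]:
    for x in r.search_frame("wrist",t)[:2]: print(t,round(x["score"],2),w(T,x["at"]).round(4),np.round(proj(s,T,w(T,x["at"]))))
E
```

```text
[0.46735552 0.13675355 0.26060465] 0.0015736581208124147 (array([  2.4,  -0.9, 190.6]), array([-0.   , -0.   ,  0.027]))
spoke_tip 0.94 [0.5423 0.0782 0.0689] [322.  87.]
spoke_tip 0.66 [0.5023 0.4418 0.0231] [ 21. 222.]
flange 0.65 [0.5682 0.065  0.099 ] [334.  47.]
clutch_tip 0.93 [0.4859 0.2742 0.1336] [115. 232.]
clutch_tip 0.76 [0.3244 0.439  0.0955] [ 60. 388.]
turntable 0.97 [0.5417 0.0787 0.0673] [321.  88.]
```

View pics/w1.png

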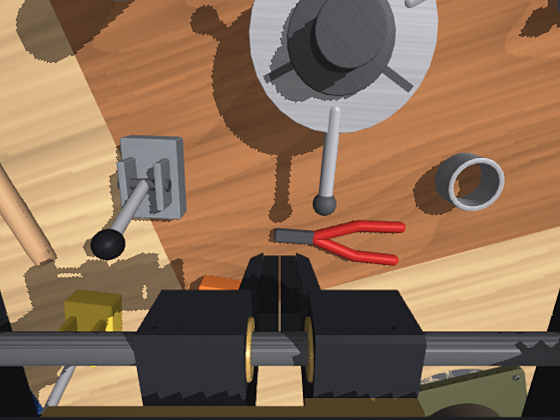

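The wrist view shows the spoke ball at (325,205) and the fingers at (280,260), on its clear CW side. The lever ball is at (108,243) and the pliers are below the spoke, with nothing under the fingers. I'll descend now.

Emit:
{"fn": "step_arm", "kwargs": {
  "motion": [
    {"dp":[2,-1,45],"twist":[0,0,0.03],"hand":-1},
    {"dp":[2,-1,90],"twist":[0,0,0.03],"hand":-1},
    {"dp":[2,-1,135],"twist":[0,0,0.03],"hand":-1},
    {"dp":[2,-1,170],"twist":[0,0,0.03],"hand":-1},
    {"dp":[2,-1,190],"twist":[0,0,0.03],"hand":-1}
  ]
}}

```text
clock: 4.0
tool_pos: [0.4689, 0.1337, 0.0693]
eef_rot: [0.986, -0.169, -0.001, 0.001]
contact_force: [0.8, -0.0, -0.2]
opening: 0.004
finger_force: 0.0
```

```bash
python3 - <<'E'
from h import *
st=r.get_state();print(st['tool_pos'],st['contact_force'])
print("approach");arc(161,.0245,.125,.07,1,0)
arc(161,.0245,.125,.07,5,4)
E
```

```text
[0.46892947 0.13373496 0.06925894] [ 0.81781398 -0.00936561 -0.16747875]
approach
[0.463 0.118] [-0.3 17.  -0.7] [ 0.002  0.001 -0.009]
[0.459 0.11 ] [-1.6 25.8 -0.7] [ 0.002  0.001 -0.079]
[0.455 0.102] [-2.3 34.7 -0.7] [ 0.002  0.001 -0.149]
[0.452 0.093] [-2.4 43.6 -0.7] [ 0.002  0.002 -0.218]
[0.45  0.085] [-1.9 52.5 -0.6] [ 0.002  0.002 -0.288]
[0.448 0.076] [-0.7 61.3 -0.6] [ 0.001  0.002 -0.358]
```

Emit:
{"fn": "step_arm", "kwargs": {
  "motion": [
    {"dp":[0,11,0],"twist":[0,0,0],"hand":-1},
    {"dp":[0,17,0],"twist":[0,0,-0.01],"hand":-1},
    {"dp":[-1,24,0],"twist":[0,0,-0.07],"hand":-1},
    {"dp":[-2,32,0],"twist":[0,0,-0.13],"hand":-1},
    {"dp":[-2,40,0],"twist":[0,0,-0.19],"hand":-1}
  ]
}}

```text
clock: 4.62
tool_pos: [0.4545, 0.0988, 0.0716]
eef_rot: [0.997, -0.072, 0.001, -0.001]
contact_force: [-1.3, 2.0, 0.3]
opening: 0.007
finger_force: 1.1
```

```bash
python3 - <<'E'
from h import *
st=r.get_state();print(st['tool_pos'],st['contact_force'])
arc(172,.0245,.125,.07,5,5)
E
```

```text
[0.45452885 0.09877331 0.07164953] [-1.25751932  2.04522055  0.28733969]
[0.45  0.085] [-2.8 14.4  1.6] [-0.002 -0.002 -0.091]
[0.447 0.074] [-3.5 25.5  1.6] [-0.002 -0.002 -0.178]
[0.446 0.063] [-3.2 36.6  1.6] [-0.001 -0.002 -0.265]
[0.446 0.052] [-1.9 47.7  1.6] [-0.001 -0.002 -0.353]
[0.446 0.041] [ 0.3 58.5  1.6] [-0.001 -0.002 -0.44 ]
```

Contact made, about 2 N of push. I'll keep sweeping round.

Emit:
{"fn": "step_arm", "kwargs": {
  "motion": [
    {"dp":[-3,14,0],"twist":[0,0,-0.09],"hand":-1},
    {"dp":[-3,25,0],"twist":[0,0,-0.18],"hand":-1},
    {"dp":[-3,37,0],"twist":[0,0,-0.26],"hand":-1},
    {"dp":[-2,48,0],"twist":[0,0,-0.35],"hand":-1},
    {"dp":[0,58,0],"twist":[0,0,-0.44],"hand":-1}
  ]
}}

```text
clock: 5.25
tool_pos: [0.4458, 0.041, 0.0716]
eef_rot: [0.989, 0.148, 0.001, -0.0]
contact_force: [0.5, 2.2, 0.3]
opening: 0.009
finger_force: 1.2
```

```bash
python3 - <<'E'
from h import *
st=r.get_state();print(st['tool_pos'],st['contact_force'])
arc(197,.0245,.125,.07,5,5)
E
```

```text
[0.44575604 0.04100854 0.07160605] [0.54040675 2.22529462 0.3283875 ]
[0.448 0.03 ] [-1.  11.4  1.6] [-0.    -0.002 -0.086]
[0.451 0.019] [-1.7 22.5  1.6] [-0.    -0.002 -0.174]
[0.454 0.008] [-1.5 33.6  1.6] [-0.    -0.002 -0.261]
[ 0.459 -0.002] [-0.2 44.7  1.6] [-0.    -0.002 -0.348]
[ 0.464 -0.012] [ 1.9 55.6  1.6] [-0.    -0.002 -0.435]
```

Emit:
{"fn": "step_arm", "kwargs": {
  "motion": [
    {"dp":[-1,11,1],"twist":[0,0,-0.09],"hand":-1},
    {"dp":[-2,22,1],"twist":[0,0,-0.17],"hand":-1},
    {"dp":[-2,34,1],"twist":[0,0,-0.26],"hand":-1},
    {"dp":[0,45,1],"twist":[0,0,-0.35],"hand":-1},
    {"dp":[2,56,1],"twist":[0,0,-0.44],"hand":-1}
  ]
}}

```text
clock: 5.88
tool_pos: [0.4627, -0.0127, 0.0705]
eef_rot: [0.933, 0.36, -0.001, 0.0]
contact_force: [-2.7, 0.9, 1.3]
opening: 0.004
finger_force: 1.3
```

```bash
python3 - <<'E'
from h import *
st=r.get_state();print(st['tool_pos'],st['contact_force'],st['q'].round(2))
arc(222,.0245,.125,.07,5,5)
E
```

```text
[ 0.46268924 -0.01268097  0.07053794] [-2.66336001  0.86123177  1.25691866] [-0.02  0.85 -0.08  2.18  0.51  0.13 -1.42]
[ 0.47  -0.021] [-0.  11.   0.5] [-0.     0.001 -0.083]
[ 0.477 -0.03 ] [-0.8 22.   0.5] [-0.     0.001 -0.17 ]
[ 0.485 -0.038] [-0.5 33.2  0.5] [-0.     0.001 -0.258]
[ 0.493 -0.045] [ 0.7 44.2  0.5] [-0.001  0.001 -0.345]
[ 0.502 -0.052] [ 2.8 55.1  0.5] [-0.001  0.001 -0.432]
```

Emit:
{"fn": "step_arm", "kwargs": {
  "motion": [
    {"dp":[0,11,0],"twist":[0,0,-0.08],"hand":-1},
    {"dp":[-1,22,0],"twist":[0,0,-0.17],"hand":-1},
    {"dp":[0,33,0],"twist":[0,0,-0.26],"hand":-1},
    {"dp":[1,44,0],"twist":[0,0,-0.34],"hand":-1},
    {"dp":[3,55,0],"twist":[0,0,-0.43],"hand":-1}
  ]
}}

```text
clock: 6.5
tool_pos: [0.5011, -0.0525, 0.0703]
eef_rot: [0.835, 0.551, -0.002, 0.0]
contact_force: [-2.7, 0.4, 0.2]
opening: 0.005
finger_force: 1.3
```

```bash
cat > m.py <<'E'
from h import *
def meas(save=None):
    s,T=snap("top",save);P=cloud(s,T).reshape(-1,3);c=np.array([.5732,.0539])
    v=P[:,:2]-c;rr=np.hypot(*v.T);a=np.degrees(np.arctan2(v[:,1],v[:,0]))%360
    out={}
    for n,lo,hi,r0,r1,z0,z1 in(("long",235,285,.14,.165,.062,.082),("s1",5,50,.095,.12,.062,.082),("s2",125,170,.095,.12,.062,.082),("post",255,275,.2,.3,.06,.095)):
        m=(a>lo)&(a<hi)&(rr>r0)&(rr<r1)&(P[:,2]>z0)&(P[:,2]<z1)
        q=P[m].mean(0) if m.any() else np.full(3,np.nan);out[n]=np.degrees(np.arctan2(q[1]-c[1],q[0]-c[0]))%360;print(n,m.sum(),q.round(4),out[n].round(2))
    return s,T
E
python3 - <<'E'
from m import *
s,T=meas("pics/t2.png")
st=r.get_state();print(st['tool_pos'],st['contact_force'])
arc(247,.0245,.125,.07,5,3)
cv2.imwrite("pics/t2c.png",cv2.resize(s["pixels"][130:310,160:390,::-1],None,fx=3.4,fy=3.3,interpolation=cv2.INTER_CUBIC))
E
```

```text
long 0 [nan nan nan] nan
s1 12 [0.678  0.066  0.0701] 6.61
s2 19 [0.5102 0.135  0.072 ] 127.83
post 51 [ 0.5496 -0.203   0.0689] 264.75
[ 0.50310433 -0.05368227  0.07040145] [ 1.75467568 -1.71197311 -0.77899081]
[ 0.507 -0.055] [0.3 4.6 0.4] [ 0.001  0.002 -0.055]
[ 0.513 -0.058] [-0.4 11.2  0.4] [ 0.001  0.002 -0.107]
[ 0.519 -0.061] [-0.8 17.8  0.4] [ 0.001  0.002 -0.16 ]
[ 0.525 -0.064] [-0.9 24.5  0.4] [ 0.001  0.002 -0.212]
[ 0.532 -0.066] [-0.6 31.2  0.5] [ 0.001  0.002 -0.264]
```

View pics/t2c.png

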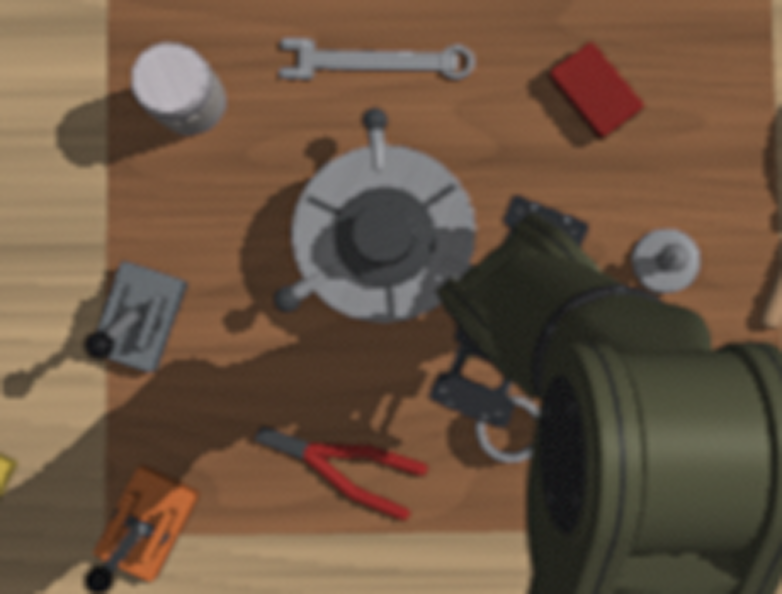

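The spoke is hidden under the arm. The short spoke at (375,120) reads about 6°, so the long one is at about 246°. The post is at (667,260), bearing 264.75°. I'll push a further 15°.

Emit:
{"fn": "step_arm", "kwargs": {
  "motion": [
    {"dp":[0,5,0],"twist":[0,0,-0.05],"hand":-1},
    {"dp":[0,11,0],"twist":[0,0,-0.11],"hand":-1},
    {"dp":[-1,18,0],"twist":[0,0,-0.16],"hand":-1},
    {"dp":[-1,25,0],"twist":[0,0,-0.21],"hand":-1},
    {"dp":[-1,31,0],"twist":[0,0,-0.26],"hand":-1}
  ]
}}

```text
clock: 7.18
tool_pos: [0.5296, -0.0654, 0.0702]
eef_rot: [0.757, 0.653, -0.001, 0.0]
contact_force: [-2.5, 0.2, 0.7]
opening: 0.005
finger_force: 1.1
```

```bash
sed -i 's/"s2",125,170/"s2",120,170/' m.py; python3 - <<'E'
from m import *
s,T=meas()
st=r.get_state();print(st['tool_pos'],st['contact_force'])
arc(262,.0245,.125,.07,5,1)
s,T=snap("wrist","pics/w2.png")
E
```

```text
long 0 [nan nan nan] nan
s1 45 [0.6725 0.0837 0.0723] 16.69
s2 40 [0.4948 0.1202 0.0715] 139.76
post 33 [ 0.5522 -0.2038  0.0713] 265.35
[ 0.53066575 -0.06569972  0.07018109] [-2.0092845   0.19739914  0.08024345]
[ 0.534 -0.067] [-1.   3.2  0.2] [ 0.     0.002 -0.025]
[ 0.536 -0.068] [-1.4  5.4  0.2] [ 0.     0.002 -0.042]
[ 0.538 -0.068] [-1.7  7.6  0.2] [ 0.     0.002 -0.06 ]
[ 0.54  -0.069] [-2.   9.8  0.2] [ 0.     0.002 -0.077]
[ 0.542 -0.07 ] [-2.2 12.   0.2] [ 0.     0.002 -0.095]
```

View pics/w2.png

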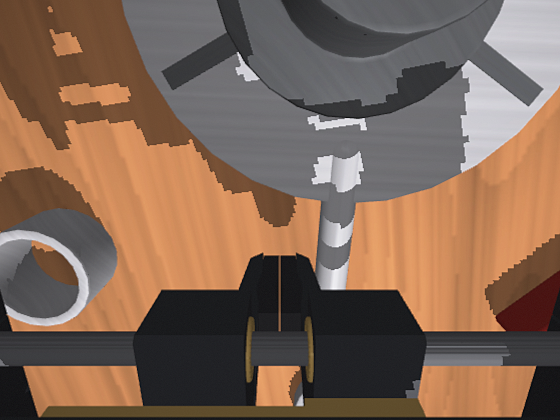

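The wrist view shows the rod at (335,250) against the finger's right side, still a few degrees short. I'll nudge it about 3° more, then back away and measure precisely.

Emit:
{"fn": "step_arm", "kwargs": {
  "motion": [
    {"dp":[-1,2,0],"twist":[0,0,-0.02],"hand":-1},
    {"dp":[-1,4,0],"twist":[0,0,-0.04],"hand":-1},
    {"dp":[-1,6,0],"twist":[0,0,-0.05],"hand":-1},
    {"dp":[-1,6,0],"twist":[0,0,-0.05],"hand":-1},
    {"dp":[-1,-14,0],"twist":[0,0,-0.05],"hand":-1}
  ]
}}

```text
clock: 7.9
tool_pos: [0.5191, -0.0626, 0.0698]
eef_rot: [0.742, 0.671, 0.002, 0.001]
contact_force: [-0.1, 0.1, 0.5]
opening: 0.006
finger_force: 0.0
```

Emit:
{"fn": "step_arm", "kwargs": {
  "motion": [
    {"dp":[0,-20,0],"twist":[0,0,0],"hand":-1},
    {"dp":[-40,-20,-45],"twist":[0,0,0],"hand":-1},
    {"dp":[-80,-20,-90],"twist":[0,0,0],"hand":-1},
    {"dp":[-120,-15,-140],"twist":[0,0,0],"hand":-1},
    {"dp":[-165,-10,-185],"twist":[0,0,0],"hand":-1}
  ]
}}

```text
clock: 8.52
tool_pos: [0.4917, -0.2249, 0.2549]
eef_rot: [0.741, 0.672, 0.002, 0.001]
contact_force: [1.0, 0.2, -0.5]
opening: 0.008
finger_force: 0.0
```

```bash
python3 - <<'E'
from m import *
meas()
s,T=snap("wrist","pics/w3.png");P=cloud(s,T)
print(r.get_state()['tool_pos'])
for p in((.5732,.0539,.119),(.55,-.203,.085),(.56,-.096,.064)): print(np.round(proj(s,T,p)))
E
```

```text
long 53 [ 0.5537 -0.0972  0.0718] 262.66
s1 46 [0.6709 0.0899 0.0718] 20.23
s2 37 [0.491  0.1155 0.0725] 143.15
post 52 [ 0.5499 -0.2027  0.0693] 264.82
[ 0.49322109 -0.23068246  0.25672123]
[ 365. -319.]
[337. 148.]
[338.  16.]
```

View pics/w3.png

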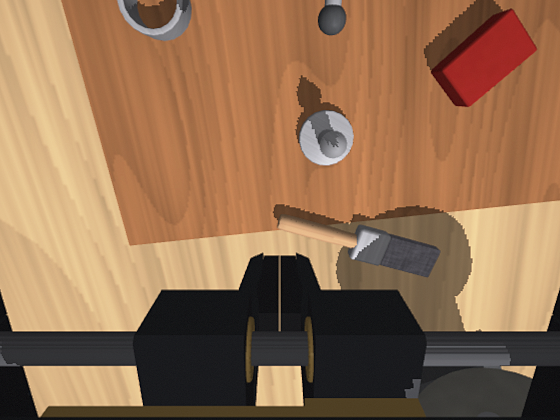

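The wrist view shows the spoke ball at (332,18) and the post tip at (333,143), but the hub is out of view. I'll raise and back off to get spoke, disc and post in one view.

Emit:
{"fn": "step_arm", "kwargs": {
  "motion": [
    {"dp":[-10,0,-40],"twist":[0,0,0],"hand":-1},
    {"dp":[-20,0,-80],"twist":[0,0,0],"hand":-1},
    {"dp":[-30,0,-120],"twist":[0,0,0],"hand":-1},
    {"dp":[-40,0,-160],"twist":[0,0,0],"hand":-1},
    {"dp":[-40,0,-180],"twist":[0,0,0],"hand":-1}
  ]
}}

```text
clock: 9.25
tool_pos: [0.4878, -0.264, 0.4342]
eef_rot: [0.741, 0.671, 0.001, 0.002]
contact_force: [0.7, -0.1, 0.0]
opening: 0.004
finger_force: 0.0
```

```bash
cat > f.py <<'E'
from m import *
from scipy.optimize import least_squares
def fit(cam,save=None):
    s,T=snap(cam,save);P=cloud(s,T).reshape(-1,3);P=P[~np.isnan(P[:,0])]
    near=lambda c,rd,z0,z1:P[(np.hypot(P[:,0]-c[0],P[:,1]-c[1])<rd)&(P[:,2]>z0)&(P[:,2]<z1)]
    def sph(g,rad,z0,z1):
        for _ in range(3):
            q=near(g,rad+.004,z0,z1)
            if len(q)<8:return None
            g=least_squares(lambda x:np.linalg.norm(q-x,axis=1)-rad,[g[0],g[1],q[:,2].max()-rad],loss='soft_l1',f_scale=.001).x
        return g
    ft=near((.5732,.0539),.04,.114,.124);C,rad=(cv2.minEnclosingCircle(ft[:,:2].astype(np.float32)) if len(ft)>20 else ((np.nan,)*2,0))
    q=near((.5732,.0539),.16,.06,.075);v=q[:,:2]-[.5732,.0539];rr=np.hypot(*v.T);a=np.degrees(np.arctan2(v[:,1],v[:,0]))%360
    m=(rr>.088)&(rr<.135)&(a>245)&(a<285)&(q[:,2]>.0665)
    print(cam,"flange c",np.round(C,4),round(rad,4),len(ft))
    if m.sum()>20:
        l=cv2.fitLine(q[m][:,:2].astype(np.float32),cv2.DIST_HUBER,0,.01,.01).ravel();ang=np.degrees(np.arctan2(l[1],l[0]))%360;
        print("rod dir",ang if ang>180 else ang+180,m.sum(),"axis offset mm",1000*(l[0]*(.0539-l[3])-l[1]*(.5732-l[2])))
    for n,g in(("long",(.554,-.097)),("s1",(.671,.089)),("s2",(.489,.115))):
        b=sph(g,.012,.058,.085)
        if b is not None: print(n,b.round(4),np.degrees(np.arctan2(b[1]-.0539,b[0]-.5732))%360)
    q=near((.55,-.203),.018,.05,.095)
    if len(q):
        t=q[q[:,2]>q[:,2].max()-.01].mean(0); c,_=cv2.minEnclosingCircle(q[:,:2].astype(np.float32))
        for p in(t[:2],np.array(c)):print("post",p.round(4),q[:,2].max().round(3),np.degrees(np.arctan2(p[1]-.0539,p[0]-.5732))%360)
E
python3 - <<'E'
from f import *
print(r.get_state()['tool_pos'])
fit("wrist","pics/w4.png");fit("top")
E
```

```text
[ 0.48783423 -0.26395844  0.43423915]
wrist flange c [nan nan] 0 0
rod dir 354.8734 66 axis offset mm 130.91899
long [ 0.5553 -0.0963  0.0635] 263.2187191309006
post [ 0.5512 -0.2031] 0.083 265.11324070879346
post [ 0.5516 -0.2033] 0.083 265.19519992469833
top flange c [0.5713 0.0486] 0.0257 245
rod dir 262.7179 63 axis offset mm 0.595618
long [ 0.5539 -0.0968  0.0649] 262.7127195436798
s1 [0.6705 0.0896 0.0639] 20.1656426827382
s2 [0.4936 0.1145 0.0643] 142.7179411250359
post [ 0.5498 -0.2025] 0.085 264.79050156567814
post [ 0.5495 -0.2046] 0.085 264.76191934864187
```

View pics/w4.png

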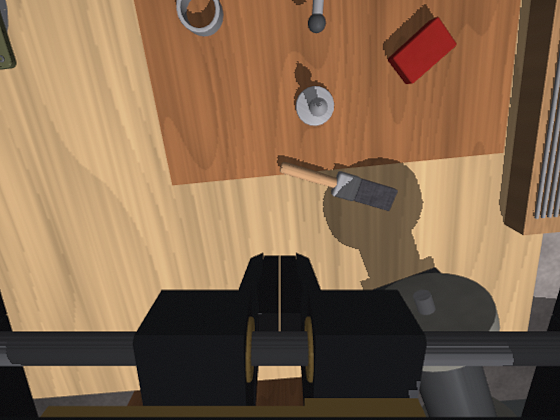

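Both cameras agree that the spoke is about 2.2° short of the post: 262.5° against 264.7°. I'll go back for a small final push.

```bash
python3 - <<'E'
from h import *
arc(265.1,.045,.125,.25,1,0);arc(265.1,.045,.125,.07,1,0)
E
```

```text
[ 0.518 -0.067] [198.5   9.  184.2] [ 0.005  0.001 -0.013]
[ 0.518 -0.067] [198.6   8.  364.2] [ 0.005  0.001 -0.013]
```

Emit:
{"fn": "step_arm", "kwargs": {
  "motion": [
    {"dp":[40,2,35],"twist":[0,0,-0.01],"hand":-1},
    {"dp":[80,3,75],"twist":[0,0,-0.01],"hand":-1},
    {"dp":[120,3,110],"twist":[0,0,-0.01],"hand":-1},
    {"dp":[160,4,150],"twist":[0,0,-0.01],"hand":-1},
    {"dp":[198,4,184],"twist":[0,0,-0.01],"hand":-1}
  ]
}}

```text
clock: 9.98
tool_pos: [0.5091, -0.0652, 0.2459]
eef_rot: [0.737, 0.676, -0.0, -0.001]
contact_force: [-0.1, -0.4, 0.5]
opening: 0.004
finger_force: 0.0
```

Emit:
{"fn": "step_arm", "kwargs": {
  "motion": [
    {"dp":[0,0,45],"twist":[0,0,0],"hand":-1},
    {"dp":[0,0,90],"twist":[0,0,0],"hand":-1},
    {"dp":[0,0,130],"twist":[0,0,0],"hand":-1},
    {"dp":[0,0,165],"twist":[0,0,0],"hand":-1},
    {"dp":[0,0,180],"twist":[0,0,0],"hand":-1}
  ]
}}

```text
clock: 10.6
tool_pos: [0.5082, -0.0662, 0.0661]
eef_rot: [0.737, 0.676, -0.001, -0.002]
contact_force: [0.5, 0.6, -0.2]
opening: 0.006
finger_force: 0.0
```

```bash
python3 - <<'E'
from h import *
r.snapshot("top")
st=r.get_state();print(st['tool_pos'],st['contact_force'])
arc(265.1,.045,.125,.07,1,0);arc(265.1,.0245,.125,.07,1,0)
E
```

```text
[ 0.50822126 -0.06623437  0.06561946] [ 0.4000273  -0.14143316 -1.71788164]
[ 0.518 -0.067] [ 0.3  9.5 -4.4] [-0.005 -0.001 -0.002]
[ 0.538 -0.069] [ 0.3 30.  -4.5] [-0.005 -0.001 -0.002]
```

Emit:
{"fn": "step_arm", "kwargs": {
  "motion": [
    {"dp":[0,10,-4],"twist":[0,0,0],"hand":-1},
    {"dp":[0,19,-4],"twist":[0,0,0],"hand":-1},
    {"dp":[0,24,-4],"twist":[0,0,0],"hand":-1},
    {"dp":[0,28,-4],"twist":[0,0,0],"hand":-1},
    {"dp":[0,29,-4],"twist":[0,0,0],"hand":-1}
  ]
}}

```text
clock: 11.28
tool_pos: [0.5384, -0.07, 0.0726]
eef_rot: [0.738, 0.675, -0.001, -0.0]
contact_force: [-2.1, 0.5, 1.1]
opening: 0.005
finger_force: 1.1
```

```bash
python3 - <<'E'
from f import *
fit("top")
st=r.get_state();print(st['tool_pos'],st['contact_force']);arc(265.1,.0245,.125,.07,1,0)
E
```

```text
top flange c [0.5713 0.0486] 0.0259 247
s1 [0.669  0.0902 0.0649] 20.740074554636973
s2 [0.4924 0.1127 0.0635] 143.95979048879033
post [ 0.5601 -0.2109] 0.06 267.1729835474085
post [ 0.5596 -0.2109] 0.06 267.0617441482505
[ 0.53850869 -0.07002016  0.07256642] [-1.33278383 -0.06659987  1.19224265]
[ 0.538 -0.069] [ 1.4 -0.5  2.6] [-0.001  0.    -0.003]
```

Emit:
{"fn": "step_arm", "kwargs": {
  "motion": [
    {"dp":[0,1,0],"twist":[0,0,0],"hand":-1},
    {"dp":[0,2,0],"twist":[0,0,0],"hand":-1},
    {"dp":[0,2,0],"twist":[0,0,0],"hand":-1},
    {"dp":[0,-12,0],"twist":[0,0,0],"hand":-1},
    {"dp":[0,-25,0],"twist":[0,0,0],"hand":-1}
  ]
}}

```text
clock: 11.95
tool_pos: [0.5147, -0.0674, 0.0726]
eef_rot: [0.738, 0.675, 0.001, 0.0]
contact_force: [0.1, -0.1, -0.4]
opening: 0.003
finger_force: 0.0
```

Emit:
{"fn": "step_arm", "kwargs": {
  "motion": [
    {"dp":[0,-15,0],"twist":[0,0,0],"hand":-1},
    {"dp":[-10,-50,-45],"twist":[0,0,0],"hand":-1},
    {"dp":[-20,-70,-90],"twist":[0,0,0],"hand":-1},
    {"dp":[-30,-70,-140],"twist":[0,0,0],"hand":-1},
    {"dp":[-40,-70,-180],"twist":[0,0,0],"hand":-1}
  ]
}}

```text
clock: 12.58
tool_pos: [0.4416, -0.1014, 0.2547]
eef_rot: [0.738, 0.675, 0.001, 0.001]
contact_force: [0.6, -0.1, -0.1]
opening: 0.007
finger_force: 0.0
```

```bash
python3 - <<'E'
from f import *
fit("top","pics/t5.png");fit("top");fit("wrist","pics/w5.png");fit("scene")
s,T=snap("wrist");print(r.get_state()['tool_pos'],[np.round(proj(s,T,p)) for p in((.5732,.0539,.119),(.55,-.203,.085),(.56,-.096,.064))])
E
```

```text
top flange c [0.5714 0.0483] 0.0259 243
rod dir 262.71002 61 axis offset mm 3.951829
long [ 0.5599 -0.0967  0.0648] 264.95679191931845
s1 [0.668  0.0922 0.0649] 21.98656313066153
s2 [0.4913 0.11   0.065 ] 145.5992538818364
post [ 0.5491 -0.2042] 0.086 264.6696664709125
post [ 0.5495 -0.2045] 0.086 264.7535831268824
top flange c [0.5714 0.0483] 0.0258 241
rod dir 262.95868 64 axis offset mm 3.8893995
long [ 0.5594 -0.0966  0.065 ] 264.7731394694697
s1 [0.668  0.0915 0.0647] 21.617913949574163
s2 [0.4907 0.1108 0.0638] 145.40920695861925
post [ 0.5507 -0.2054] 0.087 265.03344385032625
post [ 0.55   -0.2042] 0.087 264.85853577736873
wrist flange c [0.571  0.0315] 0.0188 536
rod dir 264.02032 713 axis offset mm 1.2275149
long [ 0.5601 -0.097   0.0634] 265.03981269376135
post [ 0.5502 -0.2017] 0.084 264.850895679506
post [ 0.5509 -0.203 ] 0.084 265.043208352851
scene flange c [0.5753 0.047 ] 0.0276 201
rod dir 263.39362 54 axis offset mm 5.6239996
long [ 0.5598 -0.0974  0.0638] 264.9437479027896
s1 [0.6688 0.0913 0.0637] 21.340926607223693
s2 [0.4913 0.1116 0.0636] 144.8516847030299
post [ 0.5539 -0.2054] 0.081 265.7373374908288
post [ 0.5535 -0.2059] 0.081 265.658768272924
[ 0.44082314 -0.10134755  0.25211691] [array([459., -42.]), array([398., 280.]), array([403., 169.])]
```

Three-ball geometry puts the axis at about (0.574,0.050). The spoke is at 264.4° and the post at 264.5°, so they are aligned within the noise. Next is the grey clutch lever.

```bash
python3 - <<'E'
from f import *
for c in("top","scene"):
    s,T=snap(c);P=cloud(s,T).reshape(-1,3)
    q=P[(np.hypot(P[:,0]-.477,P[:,1]-.284)<.03)&(P[:,2]>.118)&(P[:,2]<.16)]
    b=least_squares(lambda x:np.linalg.norm(q-x,axis=1)-.013,[.477,.284,.127],loss='soft_l1',f_scale=.001).x;print(c,b.round(4),len(q))
print(go(.420,.304,.27,71))
E
```

```text
top [0.4767 0.2858 0.1309] 67
scene [0.4776 0.2854 0.1309] 52
(array([401.6, -55.9, -18.3]), array([-0.002, -0.   ,  0.244]))
```

Emit:
{"fn": "step_arm", "kwargs": {
  "motion": [
    {"dp":[45,-6,-15],"twist":[0,0,0.05],"hand":-1},
    {"dp":[90,-12,-18],"twist":[0,0,0.1],"hand":-1},
    {"dp":[135,-18,-18],"twist":[0,0,0.15],"hand":-1},
    {"dp":[180,-25,-18],"twist":[0,0,0.2],"hand":-1},
    {"dp":[225,-31,-18],"twist":[0,0,0.24],"hand":-1}
  ]
}}

```text
clock: 13.55
tool_pos: [0.4291, 0.1272, 0.2694]
eef_rot: [0.813, 0.582, -0.001, -0.0]
contact_force: [1.3, 0.2, 0.0]
opening: 0.004
finger_force: 0.0
```

```bash
python3 -c "
from h import *
print(go(.420,.304,.27,71),go(.420,.304,.134,71))"
```

```text
(array([164.3, -65.8,  -0.7]), array([-0.002,  0.001,  0.002])) (array([164.5, -65.6, 135.3]), array([-0.002,  0.001,  0.002]))
```

Emit:
{"fn": "step_arm", "kwargs": {
  "motion": [
    {"dp":[45,-22,0],"twist":[0,0,0],"hand":-1},
    {"dp":[90,-44,0],"twist":[0,0,0],"hand":-1},
    {"dp":[135,-66,0],"twist":[0,0,0],"hand":-1},
    {"dp":[162,-66,10],"twist":[0,0,0],"hand":-1},
    {"dp":[162,-66,40],"twist":[0,0,0],"hand":-1}
  ]
}}

```text
clock: 14.18
tool_pos: [0.4197, 0.3042, 0.2299]
eef_rot: [0.812, 0.583, 0.002, -0.001]
contact_force: [-0.1, -0.5, -0.3]
opening: 0.005
finger_force: 0.0
```

```bash
python3 -c "
from h import *
r.snapshot('top');print(go(.420,.304,.134,71),r.get_state()['tool_pos'])"
```

```text
(array([ 4.6,  1.3, 91.7]), array([-0.004,  0.005,  0.006])) [0.4177926  0.30036345 0.22574174]
```

Emit:
{"fn": "step_arm", "kwargs": {
  "motion": [
    {"dp":[4,0,45],"twist":[0,0,0],"hand":-1},
    {"dp":[4,0,88],"twist":[0,0,0],"hand":-1},
    {"dp":[4,0,91],"twist":[0,0,0],"hand":-1},
    {"dp":[4,12,91],"twist":[0,0,0],"hand":-1},
    {"dp":[4,24,91],"twist":[0,0,0],"hand":-1}
  ]
}}

```text
clock: 14.85
tool_pos: [0.4457, 0.2964, 0.1411]
eef_rot: [0.814, 0.581, 0.001, 0.0]
contact_force: [0.9, 0.1, -0.1]
opening: 0.002
finger_force: 0.0
```

```bash
python3 -c "
from h import *
print(r.get_state()['tool_pos'],r.get_state()['contact_force'],go(.513,.272,.134,71))"
```

```text
[0.44567862 0.29635977 0.14109245] [ 0.90454415  0.0929511  -0.11706001] (array([-1.3, 71.6,  7.2]), array([ 0.002, -0.002,  0.002]))
```

Emit:
{"fn": "step_arm", "kwargs": {
  "motion": [
    {"dp":[-1,8,6],"twist":[0,0,0],"hand":-1},
    {"dp":[-1,18,6],"twist":[0,0,0],"hand":-1},
    {"dp":[-1,28,6],"twist":[0,0,0],"hand":-1},
    {"dp":[-1,38,6],"twist":[0,0,0],"hand":-1},
    {"dp":[-1,48,6],"twist":[0,0,0],"hand":-1}
  ]
}}

```text
clock: 15.48
tool_pos: [0.4896, 0.2795, 0.1337]
eef_rot: [0.813, 0.582, 0.0, -0.0]
contact_force: [-2.7, 0.7, 2.5]
opening: 0.001
finger_force: 1.6
```

```bash
python3 -c "
from h import *
print(r.get_state()['tool_pos'],r.get_state()['contact_force'],go(.513,.272,.134,71))"
```

```text
[0.48964687 0.27952992 0.13365211] [-2.66319762  0.65664359  2.46448515] (array([ 0.4, 24.5, -0.3]), array([ 0.   , -0.   ,  0.002]))
```

Emit:
{"fn": "step_arm", "kwargs": {
  "motion": [
    {"dp":[0,8,0],"twist":[0,0,0],"hand":-1},
    {"dp":[0,14,0],"twist":[0,0,0],"hand":-1},
    {"dp":[0,19,0],"twist":[0,0,0],"hand":-1},
    {"dp":[0,23,0],"twist":[0,0,0],"hand":-1},
    {"dp":[0,25,0],"twist":[0,0,0],"hand":-1}
  ]
}}

```text
clock: 16.1
tool_pos: [0.5124, 0.2711, 0.1332]
eef_rot: [0.813, 0.582, -0.001, 0.0]
contact_force: [-2.4, 0.5, -2.0]
opening: 0.004
finger_force: 1.5
```

Emit:
{"fn": "step_arm", "kwargs": {
  "motion": [
    {"dp":[0,1,0],"twist":[0,0,0],"hand":-1},
    {"dp":[0,2,0],"twist":[0,0,0],"hand":-1},
    {"dp":[0,3,0],"twist":[0,0,0],"hand":-1}
  ]
}}

```text
clock: 16.48
tool_pos: [0.5152, 0.2706, 0.1335]
eef_rot: [0.813, 0.582, -0.0, 0.0]
contact_force: [-4.7, 0.6, -1.7]
opening: 0.003
finger_force: 2.5
```

Force is starting to rise, so I'll keep going in small steps until the stop shows clearly.

Emit:
{"fn": "step_arm", "kwargs": {
  "motion": [
    {"dp":[0,1,0],"twist":[0,0,0],"hand":-1},
    {"dp":[0,2,0],"twist":[0,0,0],"hand":-1},
    {"dp":[0,3,0],"twist":[0,0,0],"hand":-1}
  ]
}}

```text
clock: 16.85
tool_pos: [0.5154, 0.2706, 0.1334]
eef_rot: [0.813, 0.583, -0.002, -0.001]
contact_force: [-10.5, 2.1, 1.1]
opening: 0.003
finger_force: 5.2
```

```bash
python3 -c "
from h import *
print(r.get_state()['tool_pos'],r.get_state()['contact_force'])"
```

```text
[0.5154306  0.27057464 0.1334219 ] [-10.46781751   2.13270128   1.10508545]
```

The stop is reached: force rose from 3 to 10 N with no more travel. I'll back off, rise and check.

Emit:
{"fn": "step_arm", "kwargs": {
  "motion": [
    {"dp":[0,-15,0],"twist":[0,0,0],"hand":-1},
    {"dp":[0,-40,0],"twist":[0,0,0],"hand":-1},
    {"dp":[0,-60,-30],"twist":[0,0,0],"hand":-1},
    {"dp":[0,-80,-75],"twist":[0,0,0],"hand":-1},
    {"dp":[0,-100,-120],"twist":[0,0,0],"hand":-1}
  ]
}}

```text
clock: 17.48
tool_pos: [0.4239, 0.3026, 0.2554]
eef_rot: [0.813, 0.582, 0.001, 0.0]
contact_force: [-0.2, 0.3, -0.2]
opening: 0.005
finger_force: 0.0
```

```bash
python3 - <<'E'
from f import *
print(r.get_state()['tool_pos'],r.get_state()['contact_force'])
for c in("top","scene"):
    s,T=snap(c,f"pics/{c}9.png");P=cloud(s,T).reshape(-1,3)
    q=P[(np.hypot(P[:,0]-.542,P[:,1]-.262)<.03)&(P[:,2]>.116)&(P[:,2]<.16)]
    if len(q)>8:b=least_squares(lambda x:np.linalg.norm(q-x,axis=1)-.013,[.542,.262,.127],loss='soft_l1',f_scale=.001).x;print(c,b.round(4),len(q))
    fit(c)
    if c=="top": cv2.imwrite("pics/t9c.png",cv2.resize(s["pixels"][130:310,160:390,::-1],None,fx=3.4,fy=3.3,interpolation=cv2.INTER_CUBIC))
E
```

```text
[0.42394984 0.30258765 0.25539019] [-0.18758191  0.25459317 -0.24388664]
top [0.5411 0.2631 0.1268] 66
top flange c [0.5716 0.0484] 0.0257 247
rod dir 265.24252 67 axis offset mm -0.60765445
long [ 0.5592 -0.097   0.0653] 264.69633780670745
s1 [0.6694 0.0923 0.064 ] 21.770174291740876
s2 [0.4912 0.1101 0.0648] 145.59167372463656
post [ 0.5485 -0.2034] 0.081 264.52374476465627
post [ 0.5505 -0.2043] 0.081 264.97619404098634
scene [0.542  0.263  0.1263] 52
scene flange c [0.5727 0.0472] 0.0274 202
rod dir 263.42633 53 axis offset mm 5.7312055
long [ 0.5593 -0.0977  0.0638] 264.7705473067339
s1 [0.6692 0.0925 0.0642] 21.878099844653164
s2 [0.4942 0.1094 0.0646] 144.94362412575092
post [ 0.5537 -0.2054] 0.082 265.706587969043
post [ 0.5534 -0.2059] 0.082 265.631742144294
```

View pics/t9c.png

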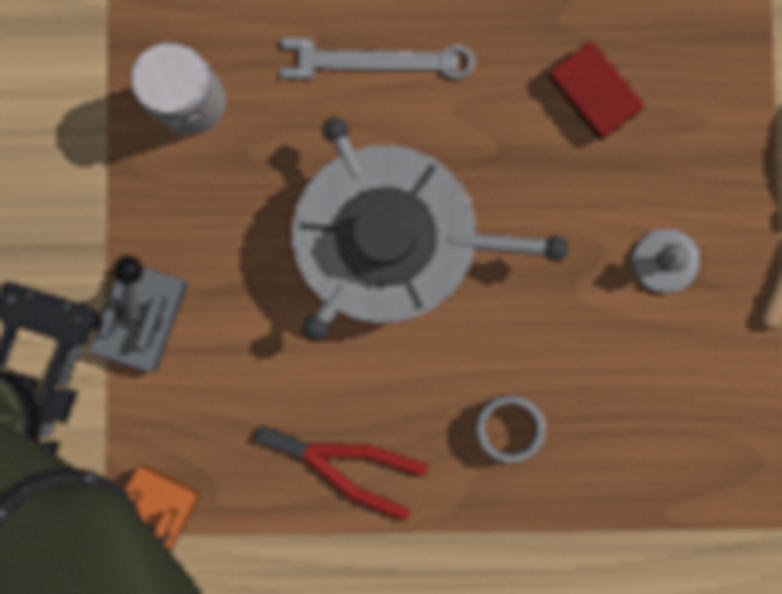

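The lever ball at (128,268) is fully over: z is 0.127, the far-stop height. The spoke ball at (557,247) lines up with the post tip at (672,260), and nothing else has moved. I'm handing in.

```bash
python3 -c "
from plant import r
print(r.finish_job())"
```

```text
the job is handed in; nothing more can be done
None
```

I pushed the long spoke round to point at the index post (within about half a degree by camera), then the grey clutch lever over to its far stop, and handed the job in at about 18 s without touching anything else; the hand-in returned no verdict.

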